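# Stack two kit cartons on the sloping hand-out stand

## Robot

A 6-joint arm with a two-finger parallel gripper is mounted at the origin on the work surface. World frame = base frame: x ahead of the robot, y to its left, z up, the work surface at z = 0. Lengths are in m, angles in rad, forces in N, time in s.
With the tool pointing down it reaches from about 0.425 to 0.95 m from the base axis. Payload 3.5 kg.
Tool frame: the origin (TCP) lies between the finger pads; the fingertips stand 11 mm ahead of it and the grasp point (between the pads) lies 8 mm behind it (ctrl.tcp_to_tips is the distance from the TCP to the fingertips, in m); z points along the fingers, y is the direction in which the jaws open and shut (so a half turn about z gives the same grasp; the last joint's range is limited). The gripper opens to 85 mm and grips with 20 to 120 N. Pads are 22 mm wide; open, the fingers measure 114 mm over their backs; the gripper's body (76 mm by 85 mm) begins 54 mm behind the grasp point. The pads swing forward as they close: fully open they stand 13 mm farther back than shut.
Start: joints at [-1.447, 0.286, 1.577, -0, 1.279, -0.15], TCP at [0.183, -0.65, 0.242] pointing down, gripper open.
Joint ranges: [-2.77, 2.77], [-0.9, 2.22], [0.21, 2.48], [-1.53, 4.67], [0.24, 2.81], [-2.84, 2.84]. Speed limits (rad/s): [2.79, 2.79, 3.14, 3.14, 3.14, 3.14].

## Interface

Orientations are given as a unit quaternion [x, y, z, w].
In Python, from plant import monitor, vision, workorder, ctrl gives the robot as it stands.
- The arm moves only by the tool jog_arm, never from a script. Its argument "series" is a list of rows, each a list of 4 numbers: the shift along the tool's x, y, z in m, then the turn about the tool's z in rad. In form: [[tx, ty, tz, spin], ...]. A call has exactly 8 rows; each row shifts and turns the pose as measured when the row begins, along the tool's axes as they then stand; what a row does not reach is not made up. A row lasts 1/12 s, in which the tool goes at most 41.7 mm and 7.16 degrees, less where a joint would pass 70% of its speed; a pose out of reach is approached as far as the arm can. A call is refused whole if a number of a shift passes 0.0417 or a number of a turn 0.125, either way. A call with a gripper value outside its range is refused whole. "grip" is the finger opening in m, from 0 to 0.0854, set as the call begins (left out, the last holds). The fingers move at their own pace and stop on an object; "grip_force" is the grip in N (left out, the last holds). Time passes only in rows, so rows that do not move let the fingers close, or fill a call up. It gives the time, the measured TCP pose, the force and the opening at its end, in the units of the state.
- monitor.get_state(): the state, without advancing time (a new reading comes with each control period).
- vision.read_camera(name): name is "scene" or "top"; returns the picture (420x560x3 uint8, red, green, blue); there is no depth.
- vision.get_calibration(name): a dict with "vfov" (degrees; the focal length in pixels is half the picture's height over the tangent of half this angle, whatever the lens; pixels are square), "cx", "cy" (the principal point, pixels), "R" (3x3) and "t" (3): a world point X has camera coordinates R X + t. Camera axes: x right, y down, z forward; pixel columns grow to the right and rows downward; lengths in m; the calibration is good to about 2 mm. A picture is of the moment at which its call begins. get_calibration takes no time and is no camera call.
- workorder.sign_off(): hands the job in, once; it reports no verdict.
The state is a dict: "time": time; "qpos": joint angles; "dq": joint speeds; "joint_efforts": joint torques, N m; "eef_pos": TCP position; "tcp_rot": TCP orientation; "contact_force": force on the tool from outside, world axes, zero at the start; "wrist_torque": the same for the moment, N m; "opening": opening from 0.0 (shut) to 1.0 (fully open).
Only numpy, scipy, OpenCV 4.12 (cv2) and the standard library are available. Lean on these libraries where they do the work, as an engineer would, in place of code of your own. Each camera call takes 0.05 s, during which the arm holds its last target.

## Task

Stack the two oblong kit cartons on the grey sloping stand, the longer one underneath and the shorter one on top of it, both lying flat, lengthwise up the slope and in the middle of the stand's width, each leaning with its small end right back against the stand's backstop. Leave the square carton where it is.

Things in the scene. Friction and masses are not known exactly. Their poses are not given: they have to be found in the camera images.
- cradle: Fixed grey sheet-metal stand: floor 150 x 130 mm rising 15 degrees away from the robot, no side walls; at its low end, nearest the robot, a 4 mm backstop 75 mm high, square to the floor. Origin: mid-corner where floor and backstop faces meet, 35 mm above the table. x: up the slope, away from the backstop; y: along the backstop; z: square to the floor, up. Place and yaw vary.
- long_carton: The longer oblong cardboard carton, 120 x 56 x 40 mm (x, y, z), closed with tape, 110 to 220 g, lying flat on the table. Origin: centre of its underside; x along its length, z up. Goes at the bottom of the stack.
- short_carton: The shorter oblong cardboard carton, 85 x 56 x 40 mm (x, y, z), closed with tape, 75 to 155 g, lying flat on the table. Origin: centre of its underside; x along its length, z up. Goes on top of the long one.
- square_carton: A square cardboard carton, 84 x 84 x 40 mm, lying flat on the table: not wanted, to be left alone. Origin: centre of its underside.
Not all that is in view belongs to the job. Leave any pink or purple look-alike of the short_carton alone.

How it is judged:
On the way:
1. the long carton lies on the stand's floor, back against the backstop (x of long_carton in the frame of cradle between 0.052 and 0.075 m and y of long_carton in the frame of cradle between -0.02 and 0.02 m and z of long_carton in the frame of cradle between -0.006 and 0.008 m and angle between the x axis of long_carton and the x axis of cradle, either way round below 0.175 rad and angle between the z axis of long_carton and the z axis of cradle, either way round below 0.12 rad), for 0.2 s.
At the end, for the whole second after the job is handed in: Long carton flat on the slope, short one flat on top, both at rest: each rear end within 15 mm of the backstop, within 20 mm of mid-width and 10 degrees of straight up the slope, flat within 7 degrees; the square carton moved less than 20 mm (all of step 1 and x of short_carton in the frame of cradle between 0.0345 and 0.0575 m and y of short_carton in the frame of cradle between -0.02 and 0.02 m and z of short_carton in the frame of cradle between 0.034 and 0.048 m and angle between the x axis of short_carton and the x axis of cradle, either way round below 0.175 rad and angle between the z axis of short_carton and the z axis of cradle, either way round below 0.12 rad and linear speed of each of long_carton, short_carton below 0.02 m/s); the robot touches nothing.
It fails at once if the square carton is moved by more than 20 mm (distance of square_carton from where it was at the start of the episode above 0.02 m).
It also fails if it takes over 54 s, if anything falls off the work surface, if the arm or the gripper's body presses on something with over 40 N, if the wrist force passes 120 N, or if a joint passes its speed limit or range.

## Working session

There is one attempt and no reset: what is moved stays moved. The work goes in short steps, Python scripts to look and compute and a tool call to move; the robot and the scene stay as the last step left them, time stands still between calls to the robot, and variables do not carry over. Pictures are saved under pics/ and viewed, and the job is handed in when it is done.

Besides the shell and the picture viewer there is one more tool, called after ">>>" as a command line: name --pt "numbers of a row" for each row, then --argument value for the rest. jog_arm: Moves the arm, as the interface text tells. Its arguments: {"type":"object","properties":{"series":{"type":"array","items":{"type":"array","items":{"type":"number"}}},"grip":{"type":"number"},"grip_force":{"type":"number"}},"required":["series"]}

```bash
ls; mkdir -p pics; python3 - <<'E'
from plant import monitor, vision, workorder, ctrl
import cv2
print(monitor.get_state()); print(ctrl.tcp_to_tips)
for n in ("scene","top"):
    im=vision.read_camera(n); cv2.imwrite(f"pics/{n}0.png",im[:,:,::-1]); print(n,vision.get_calibration(n))
E
```

```text
pics
{'time': 0.0, 'qpos': array([-1.44701225e+00,  2.87184515e-01,  1.57821823e+00,  1.01098482e-06,
        1.27859488e+00, -1.50024670e-01]), 'dq': array([-0.0001421 ,  0.00073123, -0.00103117,  0.00056502,  0.00121877,
        0.00067387]), 'joint_efforts': array([-1.70392250e-03, -4.05985665e+01, -2.92627162e+01, -2.01304256e-04,
        5.71558005e-03,  9.06772812e-06]), 'eef_pos': array([ 0.18245201, -0.64920159,  0.24091226]), 'tcp_rot': array([ 9.90642528e-01,  1.36476869e-01,  1.62603239e-05, -1.20237283e-03]), 'contact_force': array([-0.57802199,  0.60552972,  0.16904642]), 'wrist_torque': array([-0.03846263,  0.00380106, -0.0342148 ]), 'opening': 1.004484564546083}
0.011
scene {'vfov': 46.765688578062786, 'cx': 275.57666461802177, 'cy': 216.03202420116864, 'R': array([[-0.83244914,  0.55400976,  0.01008013],
       [ 0.29032544,  0.45159034, -0.84366896],
       [-0.47195293, -0.69938498, -0.53676912]]), 't': array([ 0.48576125, -0.08555268,  1.37685188])}
top {'vfov': 52.733894541348505, 'cx': 283.2510319875951, 'cy': 205.2312801716747, 'R': array([[ 0.0201031 , -0.99956569, -0.02154748],
       [-0.99060688, -0.01699809, -0.13568004],
       [ 0.13525485,  0.02407267, -0.99051837]]), 't': array([-0.05782558,  0.57494271,  0.96905224])}
```

View pics/scene0.png

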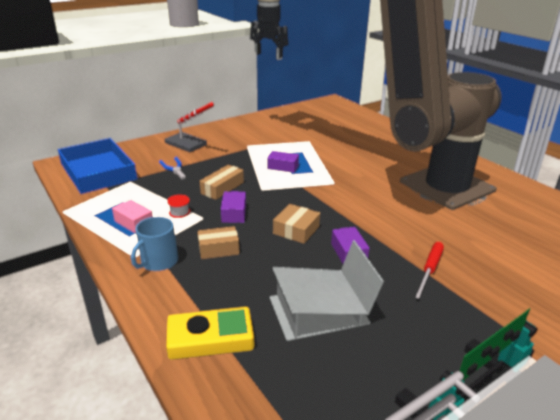

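View pics/top0.png

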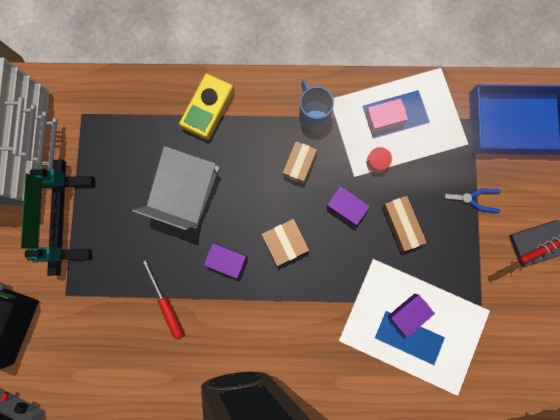

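The scene view shows the stand at about (325,295). The top view shows the stand at (182,190) with its backstop along (137,210)-(190,227). It also shows the short carton at (300,162), the long one at (405,223), the square one at (285,243), and purple and pink decoys.

```bash
cat > h.py <<'E'
import numpy as np, cv2
from plant import monitor, vision
def cal(n):
    c=vision.get_calibration(n); f=210/np.tan(np.radians(c['vfov']/2)); return f,c
def ray(n,u,v):
    f,c=cal(n); R=np.array(c['R']);t=np.array(c['t'])
    return -R.T@t, R.T@np.array([(u-c['cx'])/f,(v-c['cy'])/f,1.])
def onz(n,u,v,z):
    o,d=ray(n,u,v); return o+d*(z-o[2])/d[2]
def proj(n,X):
    f,c=cal(n); p=np.array(c['R'])@np.array(X)+np.array(c['t']); return np.array([c['cx']+f*p[0]/p[2],c['cy']+f*p[1]/p[2]])
def tri(u1,u2):
    o1,d1=ray("scene",*u1);o2,d2=ray("top",*u2)
    A=np.c_[d1,-d2]; s=np.linalg.lstsq(A,o2-o1,rcond=None)[0]
    a=o1+s[0]*d1;b=o2+s[1]*d2; return (a+b)/2,np.linalg.norm(a-b)
E
python3 - <<'E'
from h import *
for n in("scene","top"): print(n,ray(n,280,210)[0])
im=cv2.imread("pics/top0.png")
hsv=cv2.cvtColor(im,cv2.COLOR_BGR2HSV)
m=((hsv[...,0]<30)&(hsv[...,2]>85)).astype(np.uint8)
m[:118]=0;m[296:]=0;m[:,:85]=0;m[:,475:]=0
nn,l,st,_=cv2.connectedComponentsWithStats(m)
for i in range(1,nn):
    if st[i,4]>200:
        c=cv2.findContours((l==i).astype(np.uint8),0,1)[0][0]
        r=cv2.minAreaRect(c);b=cv2.boxPoints(r)
        w=np.array([onz("top",*p,0.04)[:2] for p in b]); print(st[i],np.round(r[0],1),np.round(w.mean(0),4),np.round(np.linalg.norm(np.diff(w,axis=0),axis=1),4)); print(np.round(w,4).tolist())
c=im[140:280,130:440]; 
cv2.imwrite("pics/crop1.png",cv2.resize(im[140:240,125:225],None,fx=6,fy=6,interpolation=cv2.INTER_CUBIC))
cv2.imwrite("pics/crop2.png",cv2.resize(im[130:280,260:440],None,fx=4.4,fy=4,interpolation=cv2.INTER_CUBIC)[:600,:800])
s=cv2.imread("pics/scene0.png")
cv2.imwrite("pics/crop3.png",cv2.resize(s[230:340,260:390],None,fx=5,fy=5,interpolation=cv2.INTER_CUBIC))
E
```

```text
scene [1.07901893 0.73246782 0.6619769 ]
top [ 0.43963567 -0.07135521  1.0366263 ]
[179 118  41  22 342] [199.  128.5] [0.7617 0.1628] [0.0987 0.0531 0.098 ]
[[0.7877, 0.2134], [0.7889, 0.1148], [0.7358, 0.1126], [0.7345, 0.2106]]
[  224   118   246    82 11746] [346.5 158.5] [ 0.693 -0.195] [0.595  0.1986 0.5794]
[[0.789, 0.1025], [0.7965, -0.4924], [0.5981, -0.4847], [0.5883, 0.0946]]
[ 385  195   42   56 1287] [405.3 222.8] [ 0.5395 -0.3343] [0.0586 0.1241 0.0576]
[[0.5856, -0.2848], [0.6089, -0.3385], [0.4932, -0.3833], [0.4705, -0.3304]]
[ 261  218   48   48 1353] [284.8 241.6] [ 0.4899 -0.0525] [0.0865 0.0882 0.0855]
[[0.5087, 0.0063], [0.549, -0.0703], [0.4707, -0.1109], [0.4312, -0.035]]
[ 357  258  100   38 1631] [406.5 276.5] [ 0.4149 -0.3346] [0.0845 0.2284 0.0841]
[[0.3703, -0.2209], [0.4548, -0.2212], [0.4593, -0.4496], [0.3752, -0.4466]]
```

View pics/crop1.png

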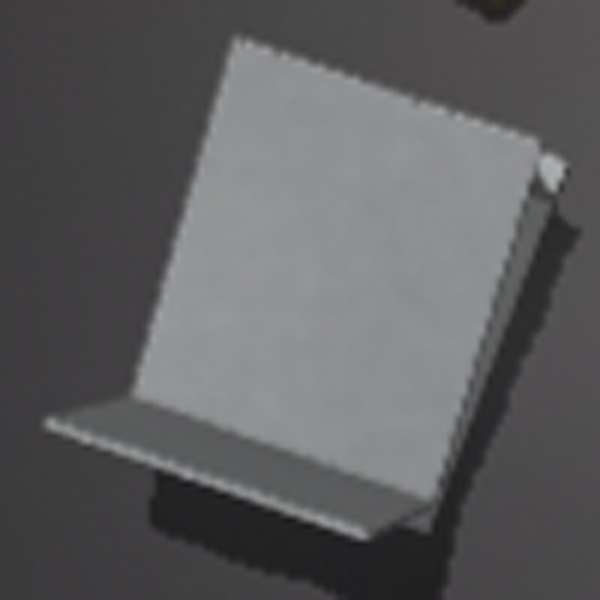

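View pics/crop2.png

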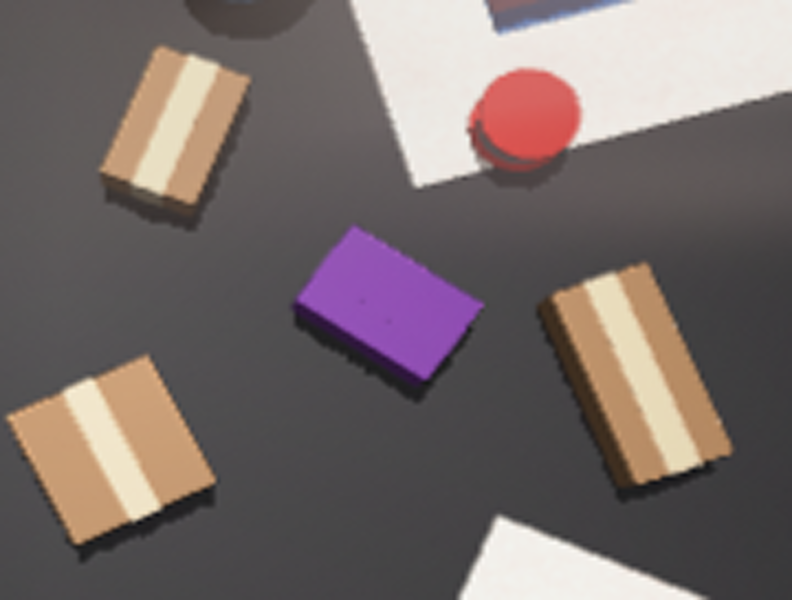

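View pics/crop3.png

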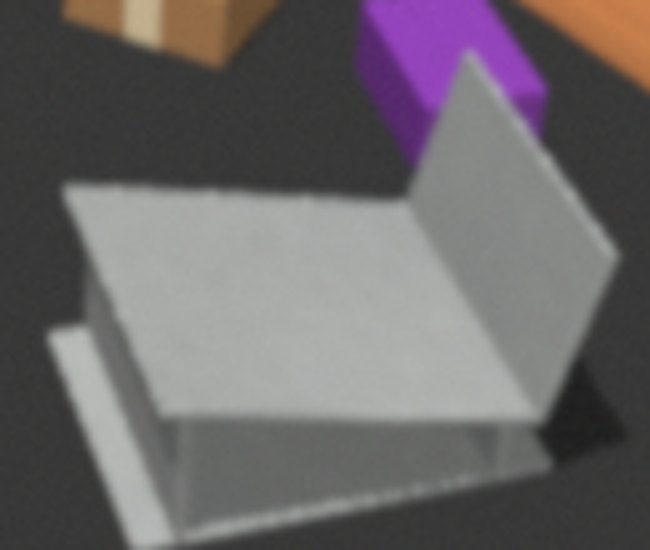

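Crop 1 (6x) gives stand floor corners at (235,38), (540,140), (437,498) and (133,400). Crop 2 shows the short carton's top corners near (160,46), (250,76) and (100,172), and the long one's near (555,295), (648,264), (732,453) and (632,487).

```bash
python3 - <<'E'
from h import *
im=cv2.imread("pics/top0.png")
hsv=cv2.cvtColor(im,cv2.COLOR_BGR2HSV)
for nm,(x0,x1,y0,y1) in dict(short=(275,325,135,190),long=(380,435,190,260),square=(255,315,212,275)).items():
  for V in (85,130):
    k=6;big=cv2.resize(im[y0:y1,x0:x1],None,fx=k,fy=k,interpolation=cv2.INTER_LINEAR)
    h=cv2.cvtColor(big,cv2.COLOR_BGR2HSV)
    m=((h[...,0]<35)&(h[...,1]>40)&(h[...,2]>V)).astype(np.uint8)
    m=cv2.morphologyEx(m,cv2.MORPH_OPEN,np.ones((7,7)))
    c=max(cv2.findContours(m,0,1)[0],key=cv2.contourArea)
    P=np.array([onz("top",x0+(p[0,0]+.5)/k-.5,y0+(p[0,1]+.5)/k-.5,0.04)[:2] for p in c])
    r=cv2.minAreaRect((P*1000).astype(np.float32)); print(nm,V,r)
n=[(133,400),(437,498)];f=[(235,38),(540,140)]
g=lambda p:(125+(p[0]+.5)/6-.5,140+(p[1]+.5)/6-.5)
N=[onz("top",*g(p),.035) for p in n];F=[onz("top",*g(p),.0738) for p in f]
print(N,F)
d=lambda a,b:np.linalg.norm(a-b)
print(d(*N),d(*F),d(N[0],F[0]),d(N[1],F[1]))
c=(N[0]+N[1])/2;v=(F[0]+F[1])/2-c;w=N[0]-N[1]
print(c,"yaw",np.arctan2(v[1],v[0]),np.arctan2(-w[0],w[1]))
# scene check
f2=lambda p:(260+(p[0]+.5)/5-.5,230+(p[1]+.5)/5-.5)
for a,b in (((543,418),n[1]),((410,203),n[1]),((543,418),n[0]),((410,203),n[0]),((65,187),f[1]),((165,413),f[0])):
    print(a,b,tri(f2(a),g(b)))
E
```

```text
short 85 ((682.61474609375, -83.10001373291016), (60.260498046875, 93.55328369140625), 68.90914916992188)
short 130 ((684.8359985351562, -83.76271057128906), (56.9493408203125, 88.1829833984375), 68.96751403808594)
long 85 ((539.50390625, -334.5434265136719), (124.12223052978516, 59.17069625854492), 21.640256881713867)
long 130 ((539.4945068359375, -334.66912841796875), (122.33525085449219, 55.92263412475586), 21.696435928344727)Traceback (most recent call last):
  File "<stdin>", line 11, in <module>
  File "h.py", line 9, in onz
    o,d=ray(n,u,v); return o+d*(z-o[2])/d[2]
        ~~~^^^^^^^
  File "h.py", line 6, in ray
    f,c=cal(n); R=np.array(c['R']);t=np.array(c['t'])
        ~~~^^^
  File "h.py", line 4, in cal
    c=vision.get_calibration(n); f=210/np.tan(np.radians(c['vfov']/2)); return f,c
ValueError: time passes only in moves, steps and waits
```

```bash
python3 - <<'E'
s=open('h.py').read()
s=s.replace('''def cal(n):
    c=vision''','''import functools
@functools.lru_cache
def cal(n):
    c=vision''');open('h.py','w').write(s)
E
python3 - <<'E'
from h import *
n=[(133,400),(437,498)];f=[(235,38),(540,140)]
g=lambda p:(125+(p[0]+.5)/6-.5,140+(p[1]+.5)/6-.5)
N=[onz("top",*g(p),.035) for p in n];F=[onz("top",*g(p),.0738) for p in f]
print(N,F)
d=lambda a,b:np.linalg.norm(a-b)
print(d(*N),d(*F),d(N[0],F[0]),d(N[1],F[1]))
c=(N[0]+N[1])/2;v=(F[0]+F[1])/2-c;w=N[0]-N[1]
print(c,"yaw",np.arctan2(v[1],v[0]),np.arctan2(-w[0],w[1]))
f2=lambda p:(260+(p[0]+.5)/5-.5,230+(p[1]+.5)/5-.5)
for a,b in (((543,418),n[0]),((410,203),n[1]),((65,187),f[1]),((165,413),f[0])):
    print(a,b,tri(f2(a),g(b)))
print(monitor.get_state()['time'])
E
```

```text
[array([0.56830825, 0.28096919, 0.035     ]), array([0.53115038, 0.15679606, 0.035     ])] [array([0.70718405, 0.23620957, 0.0738    ]), array([0.66804765, 0.11437457, 0.0738    ])]
0.12961355599106356 0.12796650469993773 0.1509812949419808 0.1484785744734281
[0.54972931 0.21888263 0.035     ] yaw -0.306191696982715 -0.2907616328876257
(543, 418) (133, 400) (array([0.56796738, 0.28217235, 0.03316805]), np.float64(0.001588784692198211))
(410, 203) (437, 498) (array([0.52946133, 0.15863973, 0.03385581]), np.float64(0.004769270684517394))
(65, 187) (540, 140) (array([0.66806337, 0.11474822, 0.0727416 ]), np.float64(0.0005783871559665036))
(165, 413) (235, 38) (array([0.70732869, 0.23700793, 0.07209405]), np.float64(0.000830969891165136))
0.1
```

>>> jog_arm --pt "0 0 0 -0.1" --pt "0.036 -0.013 0.008 0" --pt "0.036 -0.013 0.008 0" --pt "0.036 -0.013 0.008 0" --pt "0.036 -0.013 0.008 0" --pt "0.036 -0.013 0.008 0" --pt "0.036 -0.013 0.008 0" --pt "0.036 -0.013 0.008 0" --grip 0.0854 --grip_force 40

```text
time: 0.77
eef_pos: [0.3832, -0.4702, 0.1799]
tcp_rot: [0.983, 0.181, -0.001, -0.001]
contact_force: [0.9, -0.5, 0.6]
opening: 0.999
```

```bash
cat >> h.py <<'E'
def theta(q):
    from scipy.spatial.transform import Rotation as Ro
    M=Ro.from_quat(q).as_matrix(); return np.arctan2(M[1,0],M[0,0]),M
def delta(tgt,th,s=None):
    s=s or monitor.get_state(); t,M=theta(s['tcp_rot'])
    p=s['eef_pos']; d=np.array(tgt)-p
    c,sn=np.cos(th),np.sin(th)
    dt=(c*d[0]+sn*d[1], sn*d[0]-c*d[1], -d[2])
    print('t',round(s['time'],2),'pos',np.round(p,4),'th',round(t,3),'F',np.round(s['contact_force'],1),'open mm',round(s['opening']*85.4,1))
    print('spin',round(t-th,3),'then tool delta',np.round(dt,4),'q',np.round(s['qpos'],2))
O=np.array([.550,.219,.035]);YAW=-0.298
def crad(x,y,z):
    a=np.radians(15);c,s=np.cos(YAW),np.sin(YAW)
    X=np.array([c*np.cos(a),s*np.cos(a),np.sin(a)]);Y=np.array([-s,c,0]);return O+x*X+y*Y+z*np.cross(X,Y)
E
python3 -c "
from h import *
delta((.5395,-.3347,.09),.377)"
```

```text
t 0.77 pos [ 0.3832 -0.4702  0.1799] th 0.364 F [ 0.9 -0.5  0.6] open mm 85.3
spin -0.013 then tool delta [ 0.1952 -0.0684  0.0899] q [-1.05  0.2   1.8  -0.    1.15  0.15]
```

>>> jog_arm --pt "0.033 -0.012 0.014 -0.013" --pt "0.033 -0.011 0.014 0" --pt "0.033 -0.011 0.014 0" --pt "0.033 -0.011 0.014 0" --pt "0.033 -0.011 0.014 0" --pt "0.03 -0.011 0.014 0" --pt "0 0 0 0" --pt "0 0 0 0"

```text
time: 1.43
eef_pos: [0.5486, -0.3188, 0.086]
tcp_rot: [0.981, 0.192, -0.004, -0.005]
contact_force: [0.3, -1.3, -0.0]
opening: 1.002
```

```bash
python3 -c "
from h import *
delta((.5395,-.3347,.016),.377)"
```

```text
t 1.43 pos [ 0.5486 -0.3188  0.086 ] th 0.387 F [ 0.3 -1.3 -0. ] open mm 85.5
spin 0.01 then tool delta [-0.0143  0.0114  0.07  ] q [-0.69  0.37  1.78  0.    1.01  0.5 ]
```

>>> jog_arm --pt "-0.014 0.011 0 0.01" --pt "0 0 0 0" --pt "0 0 0.015 0" --pt "0 0 0.015 0" --pt "0 0 0.015 0" --pt "0 0 0.01 0" --pt "0 0 0 0" --pt "0 0 0 0"

```text
time: 2.1
eef_pos: [0.5372, -0.3379, 0.0315]
tcp_rot: [0.983, 0.184, -0.002, -0.004]
contact_force: [0.0, -0.8, -0.2]
opening: 1.003
```

```bash
python3 -c "
from h import *
delta((.5395,-.3347,.016),.377)
im=vision.read_camera('scene'); cv2.imwrite('pics/s1.png',cv2.resize(im[130:330,150:400,::-1],None,fx=3,fy=3))"
```

```text
t 2.1 pos [ 0.5372 -0.3379  0.0315] th 0.37 F [ 0.  -0.8 -0.2] open mm 85.7
spin -0.007 then tool delta [ 0.0033 -0.0021  0.0155] q [-0.72  0.45  1.79  0.    0.91  0.48]
```

View pics/s1.png

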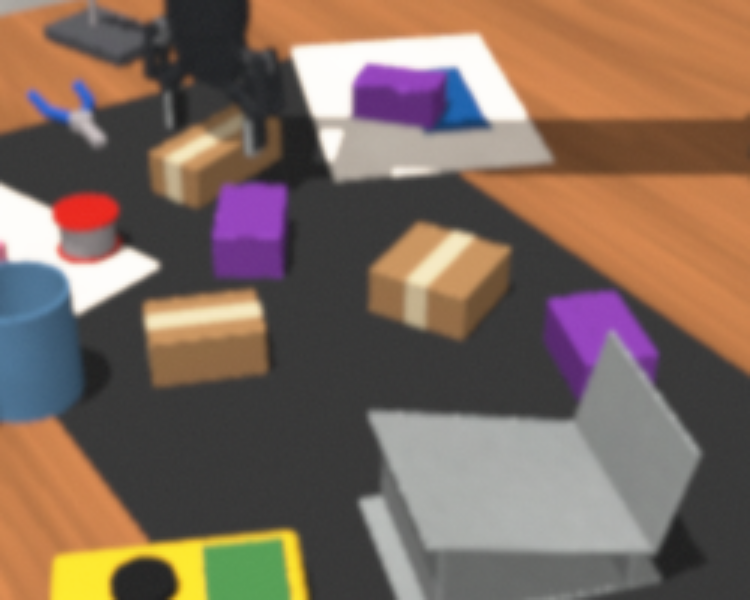

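The fingers straddle the long carton around (210,150), clear of the purple box at (250,230).

>>> jog_arm --pt "0.003 -0.002 0.007 -0.007" --pt "0 0 0.007 0" --pt "0 0 0 0" --pt "0 0 0 0" --pt "0 0 0 0" --pt "0 0 0 0" --pt "0 0 0 0" --pt "0 0 0 0"

```text
time: 2.82
eef_pos: [0.5414, -0.3359, 0.02]
tcp_rot: [0.982, 0.188, -0.0, -0.002]
contact_force: [-0.4, 0.4, -0.2]
opening: 1.0
```

>>> jog_arm --pt "0 0 0 0" --pt "0 0 0 0" --pt "0 0 0 0" --pt "0 0 0 0" --pt "0 0 0 0" --pt "0 0 0 0" --pt "0 0 0 0" --pt "0 0 0 0" --grip 0.04 --grip_force 30

```text
time: 3.48
eef_pos: [0.5416, -0.3359, 0.0206]
tcp_rot: [0.982, 0.188, -0.0, -0.002]
contact_force: [0.4, -0.0, -1.3]
opening: 0.649
```

>>> jog_arm --pt "0 0 0 0" --pt "0 0 0 0" --pt "0 0 -0.005 0" --pt "0 0 -0.02 0" --pt "0 0 -0.03 0" --pt "0 0 -0.03 0" --pt "0 0 -0.03 0" --pt "0 0 -0.03 0"

```text
time: 4.15
eef_pos: [0.5354, -0.3313, 0.158]
tcp_rot: [0.982, 0.188, -0.009, -0.012]
contact_force: [1.7, -0.4, -1.0]
opening: 0.647
```

```bash
python3 -c "
from h import *
T=crad(.063,0,0);print(T)
delta((T[0],T[1],.20),-.298)
im=vision.read_camera('scene'); cv2.imwrite('pics/s2.png',cv2.resize(im[50:250,150:400,::-1],None,fx=3,fy=3))"
```

```text
[0.60817125 0.20113292 0.0513056 ]
t 4.15 pos [ 0.5354 -0.3313  0.158 ] th 0.378 F [ 1.7 -0.4 -1. ] open mm 55.2
spin 0.676 then tool delta [-0.0868 -0.5304 -0.042 ] q [-0.72  0.28  1.74  0.    1.15  0.48]
```

View pics/s2.png

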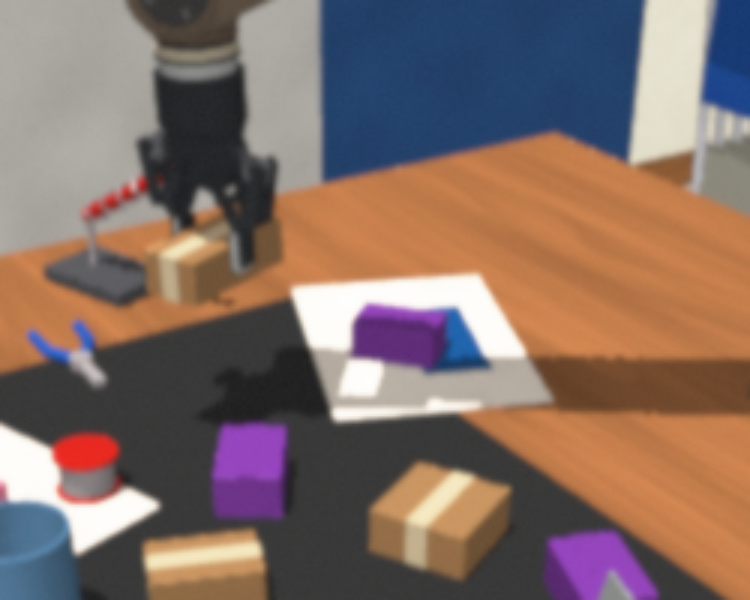

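The long carton is held level. I'll turn it and carry it over the stand.

>>> jog_arm --pt "0 0 -0.007 0.113" --pt "0 0 -0.007 0.113" --pt "0 0 -0.007 0.113" --pt "0 0 -0.007 0.113" --pt "0 0 -0.007 0.113" --pt "0 0 -0.007 0.111" --pt "0 0 0 0" --pt "0 0 0 0"

```text
time: 4.87
eef_pos: [0.5396, -0.3351, 0.214]
tcp_rot: [0.987, -0.163, -0.003, -0.002]
contact_force: [-0.2, -0.3, -2.7]
opening: 0.647
```

```bash
python3 -c "
from h import *
T=crad(.063,0,0)
delta((T[0],T[1],.17),-.298)"
```

```text
t 4.87 pos [ 0.5396 -0.3351  0.214 ] th -0.328 F [-0.2 -0.3 -2.7] open mm 55.3
spin -0.03 then tool delta [-0.0919 -0.5327  0.044 ] q [-0.72  0.23  1.7   0.    1.22  1.18]
```

>>> jog_arm --pt "-0.006 -0.02 0 -0.03" --pt "-0.006 -0.035 0 0" --pt "-0.006 -0.037 0.003 0" --pt "-0.006 -0.037 0.003 0" --pt "-0.006 -0.037 0.003 0" --pt "-0.006 -0.037 0.003 0" --pt "-0.006 -0.037 0.003 0" --pt "-0.006 -0.037 0.003 0"

```text
time: 5.53
eef_pos: [0.571, -0.0531, 0.1903]
tcp_rot: [0.99, -0.143, -0.005, -0.001]
contact_force: [0.5, -0.8, -2.3]
opening: 0.651
```

>>> jog_arm --pt "-0.006 -0.037 0.003 0" --pt "-0.006 -0.037 0.003 0" --pt "-0.006 -0.037 0.003 0" --pt "-0.006 -0.037 0.003 0" --pt "-0.006 -0.037 0.003 0" --pt "-0.006 -0.03 0.003 0" --pt "-0.006 -0.02 0.003 0" --pt "0 0 0 0"

```text
time: 6.2
eef_pos: [0.5899, 0.2036, 0.161]
tcp_rot: [0.992, -0.128, -0.009, -0.002]
contact_force: [-0.2, -0.5, -1.9]
opening: 0.649
```

```bash
python3 -c "
from h import *
T=crad(.063,0,0)
delta((T[0],T[1],.14),-.298)"
```

```text
t 6.2 pos [0.5899 0.2036 0.161 ] th -0.257 F [-0.2 -0.5 -1.9] open mm 55.4
spin 0.041 then tool delta [ 0.0182 -0.003   0.021 ] q [0.17 0.26 1.76 0.01 1.13 1.99]
```

>>> jog_arm --pt "0.014 -0.003 0 0.041" --pt "0 0 0.007 0" --pt "0 0 0.014 0" --pt "0 0 0.014 0" --pt "0 0 0.012 0" --pt "0 0 0 0" --pt "0 0 0 0" --pt "0 0 0 0"

```text
time: 6.87
eef_pos: [0.5986, 0.2008, 0.1041]
tcp_rot: [0.99, -0.142, -0.014, 0.001]
contact_force: [0.8, 0.6, -1.3]
opening: 0.65
```

```bash
python3 -c "
from h import *
T=crad(.060,0,0)
delta((T[0],T[1],.087),-.298)
for n in ('scene','top'):
  im=vision.read_camera(n)[:,:,::-1]; im=im[200:340,240:400] if n=='scene' else im[130:250,120:260]
  cv2.imwrite('pics/%s3.png'%n,cv2.resize(im,None,fx=4,fy=4))"
```

```text
t 6.87 pos [0.5986 0.2008 0.1041] th -0.285 F [ 0.8  0.6 -1.3] open mm 55.5
spin 0.013 then tool delta [ 0.0062 -0.0031  0.0171] q [0.16 0.35 1.77 0.01 1.05 2.01]
```

View pics/scene3.png

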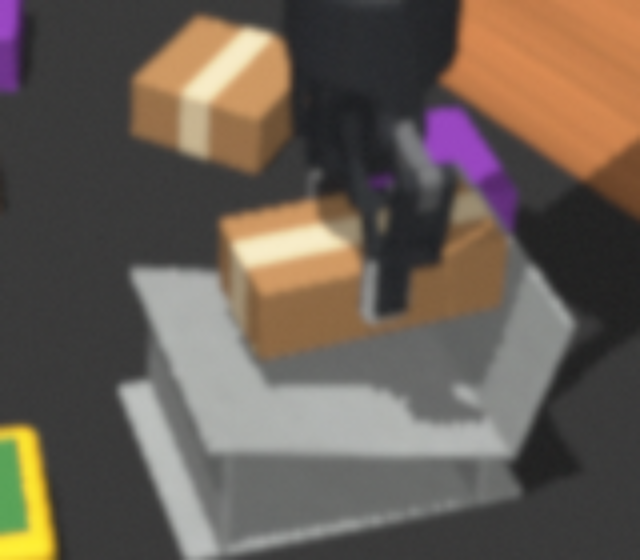

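View pics/top3.png

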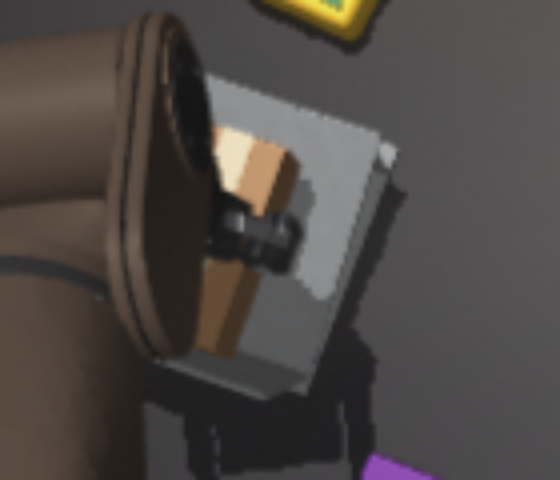

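The level carton sits over the stand, with its lower end just clear of the backstop at (510,250) in the scene crop. Next I'll press it down lightly so it pivots flat.

>>> jog_arm --pt "0.005 -0.003 0.006 0.013" --pt "0 0 0.006 0" --pt "0 0 0.005 0" --pt "0 0 0.005 0" --pt "0 0 0.005 0" --pt "0 0 0.004 0" --pt "0 0 0 0" --pt "0 0 0 0" --grip_force 20

```text
time: 7.63
eef_pos: [0.6047, 0.2044, 0.0793]
tcp_rot: [0.989, -0.149, -0.015, 0.001]
contact_force: [0.1, -0.3, -2.5]
opening: 0.647
```

```bash
python3 -c "
from h import *
T=crad(.060,0,0)
delta((T[0],T[1],.070),-.298)
for n in ('scene',):
  im=vision.read_camera(n)[:,:,::-1]; im=im[200:340,240:400] if n=='scene' else im[130:250,120:260]
  cv2.imwrite('pics/%s4.png'%n,cv2.resize(im,None,fx=4,fy=4))"
```

```text
t 7.63 pos [0.6047 0.2044 0.0793] th -0.298 F [ 0.1 -0.3 -2.5] open mm 55.3
spin -0.0 then tool delta [0.0014 0.0021 0.0093] q [0.16 0.39 1.76 0.01 1.02 2.03]
```

View pics/scene4.png

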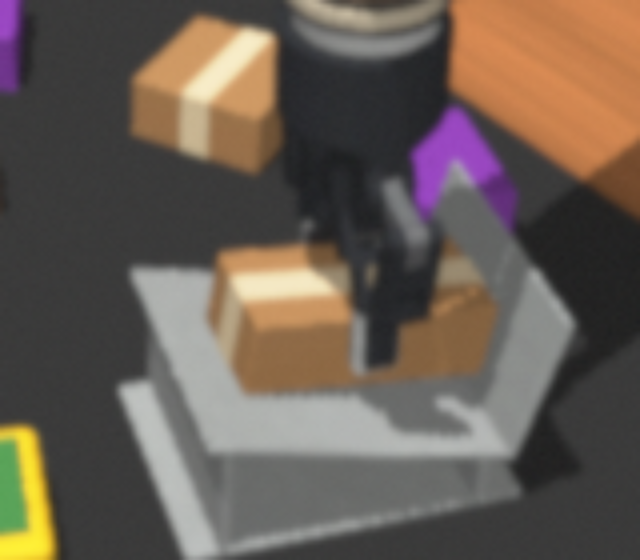

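It is pivoting in the grip as intended: the far end has touched and the near end is still off the floor. I'll keep going down.

>>> jog_arm --pt "0 0.002 0.004 0" --pt "0 0 0.003 0" --pt "0 0 0.003 0" --pt "0 0 0.003 0" --pt "0 0 0 0" --pt "0 0 0 0" --pt "0 0 0 0" --pt "0 0 0 0"

```text
time: 8.35
eef_pos: [0.603, 0.2047, 0.071]
tcp_rot: [0.989, -0.148, -0.017, -0.0]
contact_force: [-2.2, 0.0, 2.0]
opening: 0.652
```

```bash
python3 -c "
from h import *
T=crad(.060,0,0)
delta((T[0],T[1],.066),-.298)
for n in ('scene',):
  im=vision.read_camera(n)[:,:,::-1]; im=im[200:340,240:400] if n=='scene' else im[130:250,120:260]
  cv2.imwrite('pics/%s5.png'%n,cv2.resize(im,None,fx=4,fy=4))"
```

```text
t 8.35 pos [0.603  0.2047 0.071 ] th -0.298 F [-2.2  0.   2. ] open mm 55.7
spin 0.0 then tool delta [0.0031 0.0019 0.005 ] q [0.16 0.4  1.76 0.01 1.01 2.03]
```

View pics/scene5.png

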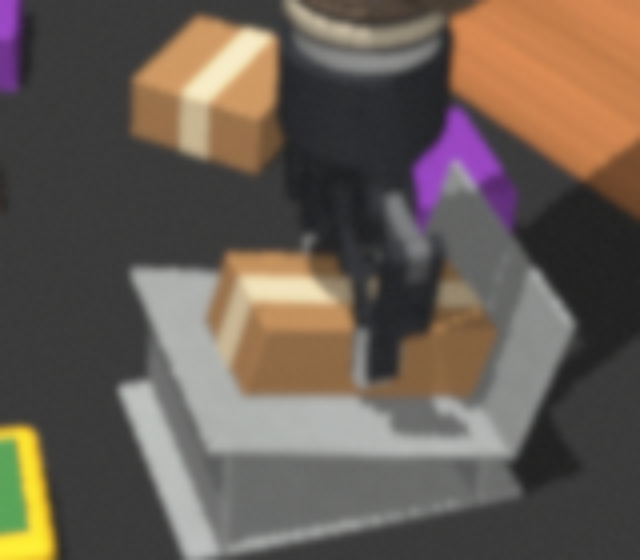

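>>> jog_arm --pt "0 0.002 0.003 0" --pt "0 0 0.003 0" --pt "0 0 0.003 0" --pt "-0.004 0 0.001 0" --pt "-0.004 0 0.001 0" --pt "0 0 0 0" --pt "0 0 0 0" --pt "0 0 0 0"

```text
time: 9.07
eef_pos: [0.5996, 0.2055, 0.0704]
tcp_rot: [0.989, -0.149, -0.011, -0.001]
contact_force: [1.1, -0.9, -0.0]
opening: 0.646
```

```bash
python3 -c "
from h import *
T=crad(.060,0,0)
delta((T[0],T[1],.066),-.298)
for n in ('scene','top'):
  im=vision.read_camera(n)[:,:,::-1]; im=im[200:340,240:400] if n=='scene' else im[130:250,120:260]
  cv2.imwrite('pics/%s6.png'%n,cv2.resize(im,None,fx=4,fy=4))"
```

```text
t 9.07 pos [0.5996 0.2055 0.0704] th -0.299 F [ 1.1 -0.9 -0. ] open mm 55.1
spin -0.001 then tool delta [0.0066 0.0017 0.0044] q [0.17 0.39 1.78 0.01 0.99 2.03]
```

View pics/scene6.png

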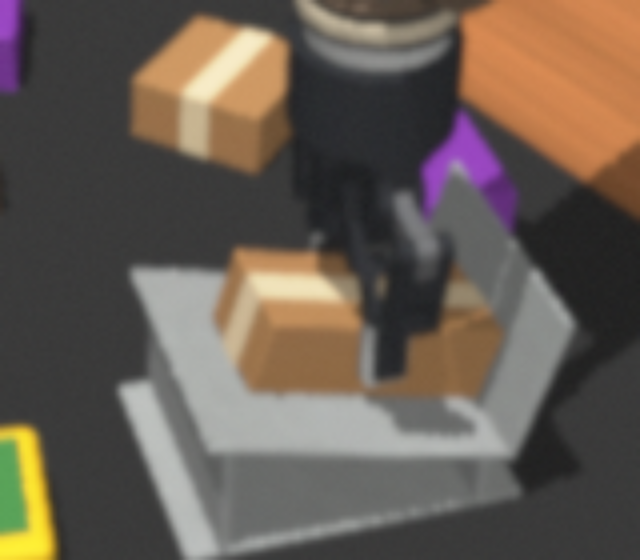

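View pics/top6.png

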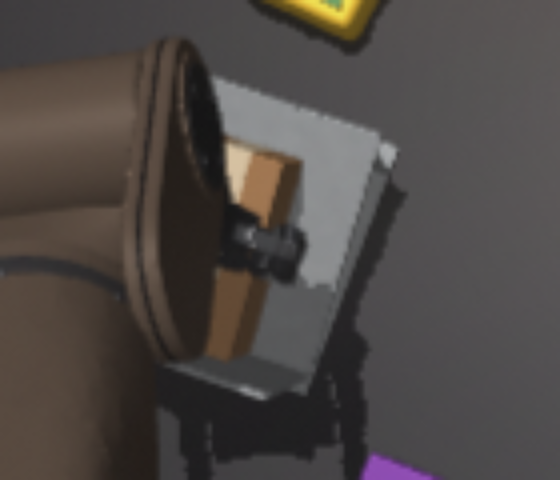

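The carton's lower edge, (250,390) to (490,397), runs parallel to the floor edge, and its end is at the backstop foot. I'll release and lift away.

>>> jog_arm --pt "-0.002 0 0 0" --pt "0 0 0 0" --pt "0 0 0 0" --pt "0 0 0 0" --pt "0 0 0 0" --pt "0 0 0 0" --pt "0 0 0 0" --pt "0 0 0 0" --grip 0.0854

```text
time: 9.83
eef_pos: [0.5958, 0.2067, 0.0692]
tcp_rot: [0.989, -0.148, -0.013, -0.001]
contact_force: [-0.2, 0.2, -0.1]
opening: 1.001
```

>>> jog_arm --pt "0 0 -0.005 0" --pt "0 0 -0.01 0" --pt "0 0 -0.02 0" --pt "0 0 -0.03 0" --pt "0 0 -0.03 0" --pt "0 0 -0.02 0" --pt "0 0 0 0" --pt "0 0 0 0"

```text
time: 10.5
eef_pos: [0.5985, 0.2058, 0.1926]
tcp_rot: [0.989, -0.148, -0.014, -0.001]
contact_force: [-0.3, 0.4, -1.2]
opening: 0.998
```

```bash
python3 -c "
from h import *
delta((.685,-.084,.10),-.367)
for n in ('scene','top'):
  im=vision.read_camera(n)[:,:,::-1]; cv2.imwrite('pics/raw_%s7.png'%n,im); im=im[200:340,240:400] if n=='scene' else im[130:250,120:260]
  cv2.imwrite('pics/%s7.png'%n,cv2.resize(im,None,fx=4,fy=4))"
```

```text
t 10.5 pos [0.5985 0.2058 0.1926] th -0.298 F [-0.3  0.4 -1.2] open mm 85.2
spin 0.069 then tool delta [0.1847 0.2395 0.0926] q [0.17 0.25 1.71 0.01 1.2  2.03]
```

View pics/scene7.png

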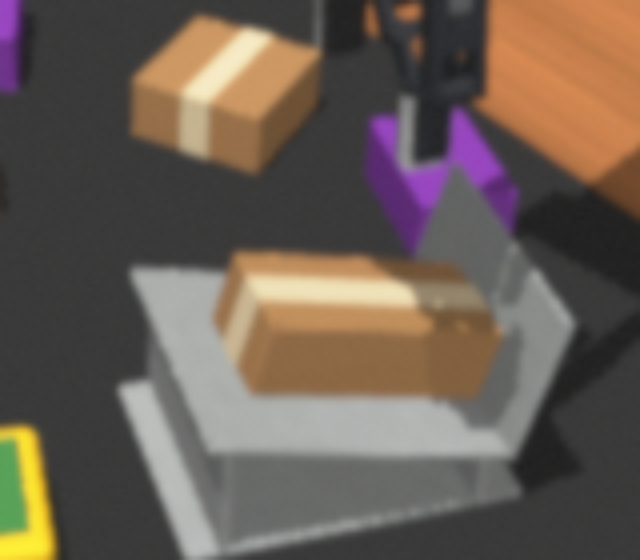

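View pics/top7.png

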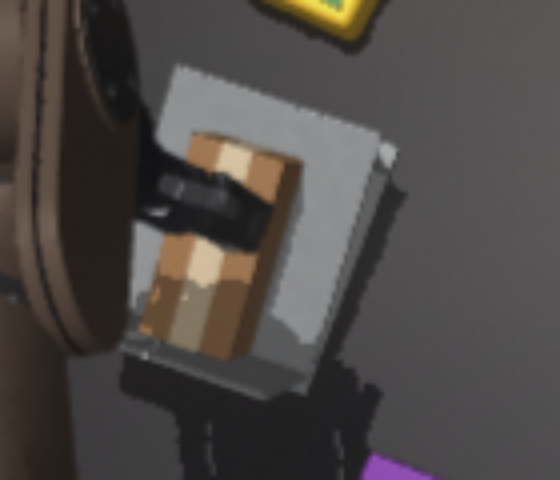

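The carton lies flat in the middle of the floor. Its near bottom edge runs (252,393) to (485,397), and the top-view top face has corners (193,131), (288,158), (233,358) and (140,333). I'll check those by casting rays onto the stand planes.

```bash
cat >> h.py <<'E'
def incrad(n,u,v,z):
    o,d=ray(n,u,v); E=np.array([crad(1,0,0)-O,crad(0,1,0)-O,crad(0,0,1)-O]); o2=E@(o-O);d2=E@d
    return np.round(o2+d2*(z-o2[2])/d2[2],4)
E
python3 - <<'E'
from h import *
for p in ((252,393),(485,397)): print('bottom',incrad('scene',240+(p[0]+.5)/4-.5,200+(p[1]+.5)/4-.5,0))
for p in ((240,250),(262,332),(500,328),(455,262)): print('scene top',incrad('scene',240+(p[0]+.5)/4-.5,200+(p[1]+.5)/4-.5,.04))
for p in ((193,131),(288,158),(233,358),(140,333)): print('top',incrad('top',120+(p[0]+.5)/4-.5,130+(p[1]+.5)/4-.5,.04))
E
```

```text
bottom [0.1173 0.0269 0.    ]
bottom [-0.0057  0.027   0.    ]
scene top [ 0.1161 -0.0277  0.04  ]
scene top [0.1275 0.0337 0.04  ]
scene top [0.001  0.0253 0.04  ]
scene top [ 0.0006 -0.0262  0.04  ]
top [0.1212 0.0282 0.04  ]
top [ 0.1232 -0.0287  0.04  ]
top [ 0.0034 -0.0291  0.04  ]
top [0.0002 0.0273 0.04  ]
```

The long carton is back at the stop: x about 0.060, y about 0, straight within about 1°. Next is the short carton.

>>> jog_arm --pt "0 0 0 0.069" --pt "0.023 0.03 0 0" --pt "0.023 0.03 0 0" --pt "0.023 0.03 0.005 0" --pt "0.023 0.03 0.01 0" --pt "0.023 0.03 0.015 0" --pt "0.023 0.03 0.015 0" --pt "0.023 0.03 0.015 0"

```text
time: 11.27
eef_pos: [0.6653, -0.0462, 0.113]
tcp_rot: [0.984, -0.177, -0.023, 0.0]
contact_force: [1.0, 0.4, -0.8]
opening: 1.0
```

>>> jog_arm --pt "0.018 0.02 0.01 0" --pt "0.006 0.01 0.01 0" --pt "0 0 0 0" --pt "0 0 0 0" --pt "0 0 0 0" --pt "0 0 0 0" --pt "0 0 0 0" --pt "0 0 0 0"

```text
time: 11.93
eef_pos: [0.6686, -0.084, 0.0774]
tcp_rot: [0.983, -0.179, -0.035, -0.001]
contact_force: [0.5, 0.7, 0.4]
opening: 1.001
```

```bash
python3 -c "
from h import *
delta((.686,-.084,.02),-.367)"
```

```text
t 11.93 pos [ 0.6686 -0.084   0.0774] th -0.36 F [0.5 0.7 0.4] open mm 85.5
spin 0.007 then tool delta [ 0.0162 -0.0062  0.0574] q [-0.27  0.48  1.64 -0.    1.09  1.66]
```

```bash
sed -i "s/    dt=(c\*d\[0\].*/    dt=M.T@d; print('true tool frame; tool z',np.round(M[:,2],3))/" h.py; python3 -c "
from h import *
delta((.686,-.084,.02),-.367)"
```

```text
true tool frame; tool z [-0.068  0.015 -0.998]
t 11.93 pos [ 0.6686 -0.084   0.0774] th -0.36 F [0.5 0.7 0.4] open mm 85.5
spin 0.007 then tool delta [ 0.0202 -0.0067  0.056 ] q [-0.27  0.48  1.64 -0.    1.09  1.66]
```

>>> jog_arm --pt "0.01 -0.004 0 0.007" --pt "0.01 -0.003 0 0" --pt "0 0 0.01 0" --pt "0 0 0.01 0" --pt "0 0 0.01 0" --pt "0 0 0 0" --pt "0 0 0 0" --pt "0 0 0 0"

```text
time: 12.6
eef_pos: [0.6875, -0.0777, 0.0465]
tcp_rot: [0.983, -0.178, -0.033, -0.001]
contact_force: [-0.3, -0.7, -0.3]
opening: 1.002
```

```bash
python3 -c "
from h import *
delta((.686,-.084,.02),-.367)
for n in ('scene','top'):
  im=vision.read_camera(n)[:,:,::-1];  im=im[150:290,150:310] if n=='scene' else im[100:220,230:370]
  cv2.imwrite('pics/%s8.png'%n,cv2.resize(im,None,fx=4,fy=4))"
```

```text
true tool frame; tool z [-0.065  0.014 -0.998]
t 12.6 pos [ 0.6875 -0.0777  0.0465] th -0.359 F [-0.3 -0.7 -0.3] open mm 85.6
spin 0.008 then tool delta [0.0025 0.0062 0.0265] q [-0.26  0.56  1.6  -0.    1.05  1.67]
```

View pics/scene8.png

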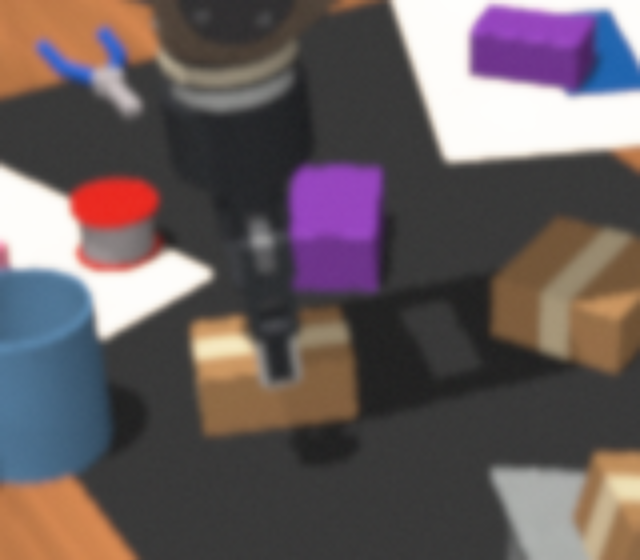

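View pics/top8.png

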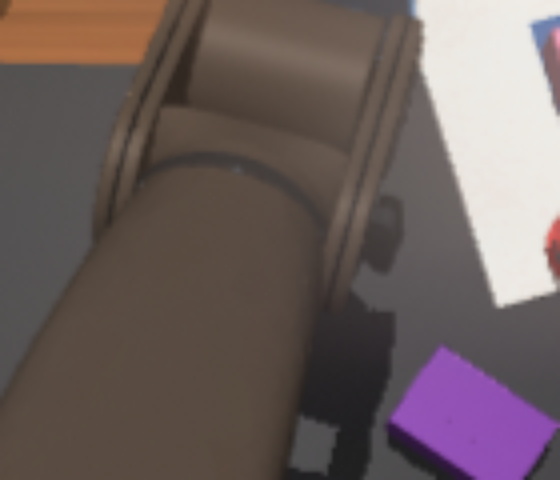

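The fingers straddle the short carton at (275,350), clear of the purple box.

>>> jog_arm --pt "0.002 0.006 0.008 0.008" --pt "0 0 0.009 0" --pt "0 0 0.009 0" --pt "0 0 0 0" --pt "0 0 0 0" --pt "0 0 0 0" --pt "0 0 0 0" --pt "0 0 0 0"

```text
time: 13.37
eef_pos: [0.6861, -0.0856, 0.0188]
tcp_rot: [0.983, -0.183, -0.032, -0.001]
contact_force: [0.1, 0.4, 0.0]
opening: 1.003
```

>>> jog_arm --pt "0 0 0 0" --pt "0 0 0 0" --pt "0 0 0 0" --pt "0 0 0 0" --pt "0 0 0 0" --pt "0 0 0 0" --pt "0 0 0 0" --pt "0 0 0 0" --grip 0.04 --grip_force 30

```text
time: 14.03
eef_pos: [0.6869, -0.0854, 0.0201]
tcp_rot: [0.983, -0.183, -0.031, -0.001]
contact_force: [0.6, 0.3, 0.1]
opening: 0.649
```

```bash
python3 -c "
from h import *
delta((.686,-.084,.02),-.367)"
```

```text
true tool frame; tool z [-0.061  0.013 -0.998]
t 14.03 pos [ 0.6869 -0.0854  0.0201] th -0.369 F [0.6 0.3 0.1] open mm 55.4
spin -0.002 then tool delta [-0.0013 -0.001   0.0002] q [-0.27  0.59  1.6  -0.    1.01  1.67]
```

>>> jog_arm --pt "0 0 0 0" --pt "0 0 -0.005 0" --pt "0 0 -0.02 0" --pt "0 0 -0.035 0" --pt "0 0 -0.04 0" --pt "0 0 -0.04 0" --pt "0 0 -0.03 0" --pt "0 0 0 0"

```text
time: 14.7
eef_pos: [0.6946, -0.0869, 0.1921]
tcp_rot: [0.982, -0.183, -0.038, -0.001]
contact_force: [0.4, -0.6, 0.8]
opening: 0.651
```

```bash
python3 -c "
from h import *
T=crad(.05,0,0);print(T)
delta((T[0],T[1],.2),-.298)
im=vision.read_camera('scene')[:,:,::-1]; cv2.imwrite('pics/s9.png',cv2.resize(im[60:260,130:380],None,fx=3,fy=3))"
```

```text
[0.59616766 0.20481978 0.04794095]
true tool frame; tool z [-0.074  0.016 -0.997]
t 14.7 pos [ 0.6946 -0.0869  0.1921] th -0.369 F [ 0.4 -0.6  0.8] open mm 55.6
spin -0.071 then tool delta [-0.1971 -0.2366  0.0041] q [-0.27  0.42  1.5  -0.    1.3   1.67]
```

View pics/s9.png

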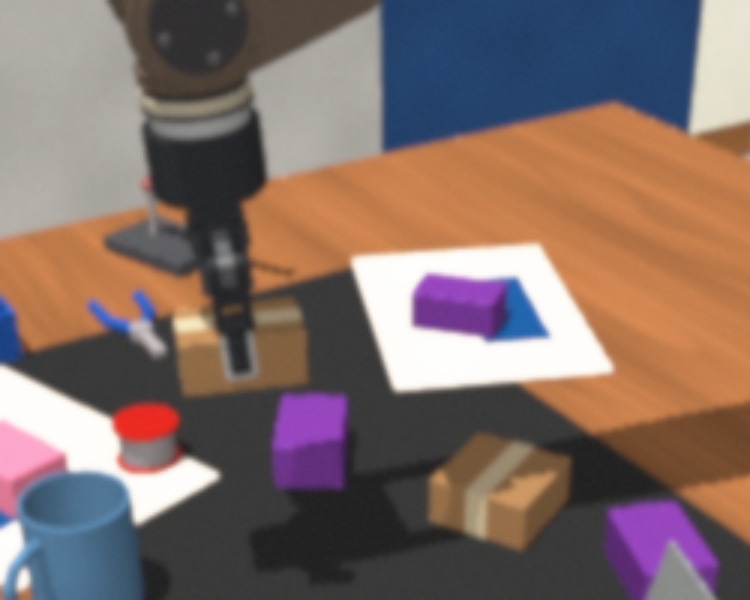

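The short carton is held. I'll carry it to the stand.

>>> jog_arm --pt "0 0 0 -0.07" --pt "-0.01 -0.02 0 0" --pt "-0.023 -0.027 0 0" --pt "-0.023 -0.027 0 0" --pt "-0.023 -0.027 0 0" --pt "-0.023 -0.027 0 0" --pt "-0.023 -0.027 0 0" --pt "-0.023 -0.027 0 0"

```text
time: 15.42
eef_pos: [0.5983, 0.1307, 0.1861]
tcp_rot: [0.987, -0.154, -0.048, -0.001]
contact_force: [-0.4, -0.4, -1.0]
opening: 0.651
```

```bash
python3 -c "
from h import *
T=crad(.04,0,0);print(T)
delta((T[0],T[1],.17),-.298)"
```

```text
[0.58693413 0.20765582 0.04535276]
true tool frame; tool z [-0.094  0.017 -0.995]
t 15.42 pos [0.5983 0.1307 0.1861] th -0.309 F [-0.4 -0.4 -1. ] open mm 55.6
spin -0.011 then tool delta [-0.0325 -0.07    0.0184] q [0.04 0.25 1.73 0.02 1.26 1.91]
```

>>> jog_arm --pt "-0.006 -0.02 0.003 -0.011" --pt "-0.006 -0.02 0.003 0" --pt "-0.006 -0.02 0.003 0" --pt "-0.005 -0.01 0.003 0" --pt "0 0 0 0" --pt "0 0 0 0" --pt "0 0 0 0" --pt "0 0 0 0"

```text
time: 16.08
eef_pos: [0.5835, 0.2123, 0.162]
tcp_rot: [0.988, -0.144, -0.059, 0.002]
contact_force: [0.6, 0.5, -0.7]
opening: 0.653
```

```bash
python3 -c "
from h import *
T=crad(.036,0,0);print(T)
delta((T[0],T[1],.13),-.298)
for n in ('scene','top'):
  im=vision.read_camera(n)[:,:,::-1]; im=im[200:340,240:400] if n=='scene' else im[130:250,120:260]
  cv2.imwrite('pics/%s10.png'%n,cv2.resize(im,None,fx=4,fy=4))"
```

```text
[0.58324072 0.20879024 0.04431749]
true tool frame; tool z [-0.117  0.013 -0.993]
t 16.08 pos [0.5835 0.2123 0.162 ] th -0.29 F [ 0.6  0.5 -0.7] open mm 55.8
spin 0.008 then tool delta [0.0044 0.0027 0.0318] q [0.17 0.3  1.72 0.03 1.24 2.02]
```

View pics/scene10.png

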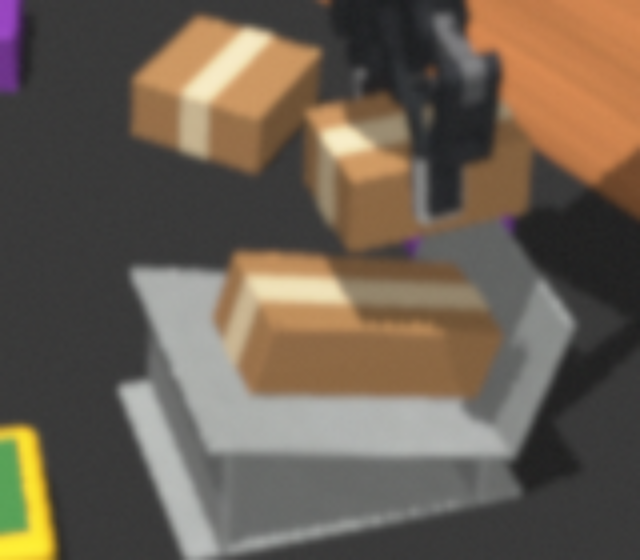

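>>> jog_arm --pt "0.005 0.003 0.006 0.008" --pt "0 0 0.01 0" --pt "0 0 0.01 0" --pt "0 0 0.006 0" --pt "0 0 0.004 0" --pt "0 0 0.004 0" --pt "0 0 0 0" --pt "0 0 0 0" --grip_force 20

```text
time: 16.85
eef_pos: [0.5848, 0.205, 0.1187]
tcp_rot: [0.987, -0.151, -0.058, 0.002]
contact_force: [-0.6, -0.3, 1.2]
opening: 0.653
```

```bash
python3 -c "
from h import *
T=crad(.033,0,0);print(T)
delta((T[0],T[1],.104),-.298)
for n in ('scene','top'):
  im=vision.read_camera(n)[:,:,::-1]; im=im[200:340,240:400] if n=='scene' else im[130:250,120:260]
  cv2.imwrite('pics/%s11.png'%n,cv2.resize(im,None,fx=4,fy=4))"
```

```text
[0.58047066 0.20964105 0.04354103]
true tool frame; tool z [-0.114  0.014 -0.993]
t 16.85 pos [0.5848 0.205  0.1187] th -0.304 F [-0.6 -0.3  1.2] open mm 55.7
spin -0.006 then tool delta [-0.0038 -0.0035  0.0152] q [0.16 0.34 1.75 0.03 1.16 2.02]
```

View pics/scene11.png

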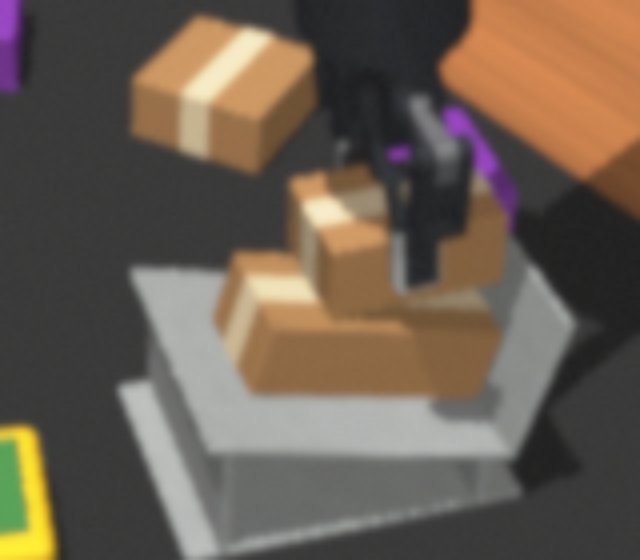

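The uphill bottom edge has just touched the long carton at (340,315). I'll press it flat as before.

>>> jog_arm --pt "-0.001 -0.003 0 -0.006" --pt "0 0 0.003 0" --pt "0 0 0.003 0" --pt "0 0 0.003 0" --pt "0 0 0.003 0" --pt "0 0 0 0" --pt "0 0 0 0" --pt "0 0 0 0"

```text
time: 17.62
eef_pos: [0.5855, 0.2097, 0.1196]
tcp_rot: [0.988, -0.146, -0.055, 0.002]
contact_force: [-0.4, 0.5, -0.9]
opening: 0.652
```

```bash
python3 -c "
from h import *
T=crad(.033,0,0);print(T)
delta((T[0],T[1],.104),-.298)
for n in ('scene','top'):
  im=vision.read_camera(n)[:,:,::-1]; im=im[200:340,240:400] if n=='scene' else im[130:250,120:260]
  cv2.imwrite('pics/%s12.png'%n,cv2.resize(im,None,fx=4,fy=4))"
```

```text
[0.58047066 0.20964105 0.04354103]
true tool frame; tool z [-0.11   0.012 -0.994]
t 17.62 pos [0.5855 0.2097 0.1196] th -0.295 F [-0.4  0.5 -0.9] open mm 55.7
spin 0.003 then tool delta [-0.0031  0.0012  0.016 ] q [0.17 0.35 1.74 0.03 1.16 2.02]
```

View pics/scene12.png

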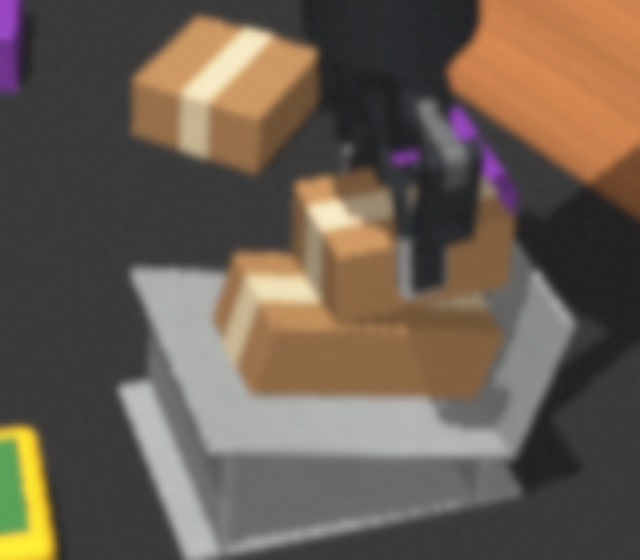

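Small steps are absorbed by the contact, so I'll use larger ones.

>>> jog_arm --pt "0 0.001 0.006 0" --pt "0 0 0.006 0" --pt "0 0 0.006 0" --pt "0 0 0.006 0" --pt "0 0 0.003 0" --pt "0 0 0 0" --pt "0 0 0 0" --pt "0 0 0 0"

```text
time: 18.38
eef_pos: [0.5813, 0.2113, 0.1067]
tcp_rot: [0.988, -0.146, -0.059, 0.002]
contact_force: [-0.8, 0.9, -1.2]
opening: 0.654
```

```bash
python3 -c "
from h import *
T=crad(.033,0,0);print(T)
delta((T[0],T[1],.104),-.298)
for n in ('scene','top'):
  im=vision.read_camera(n)[:,:,::-1]; im=im[200:340,240:400] if n=='scene' else im[130:250,120:260]
  cv2.imwrite('pics/%s13.png'%n,cv2.resize(im,None,fx=4,fy=4))"
```

```text
[0.58047066 0.20964105 0.04354103]
true tool frame; tool z [-0.117  0.013 -0.993]
t 18.38 pos [0.5813 0.2113 0.1067] th -0.294 F [-0.8  0.9 -1.2] open mm 55.8
spin 0.004 then tool delta [-0.0001  0.0017  0.0027] q [0.17 0.36 1.75 0.04 1.14 2.02]
```

View pics/scene13.png

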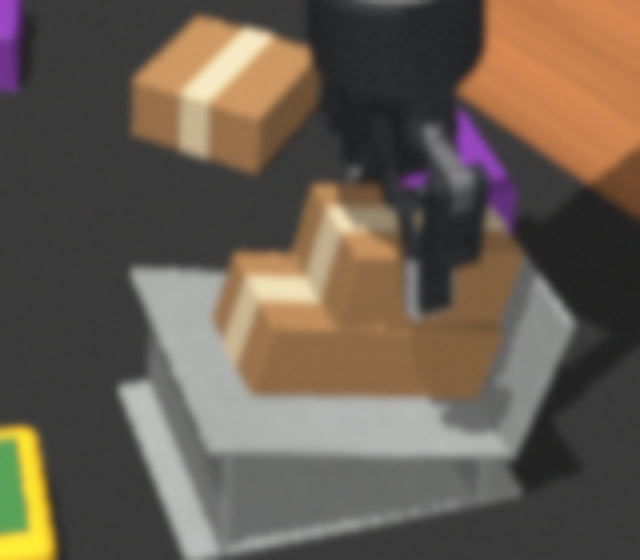

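It now lies flat on the long carton. I'll nudge it toward the backstop, release and lift.

>>> jog_arm --pt "-0.003 0.001 0 0" --pt "-0.002 0 0 0" --pt "0 0 0 0" --pt "0 0 0 0" --pt "0 0 0 0" --pt "0 0 0 0" --pt "0 0 0 0" --pt "0 0 0 0"

```text
time: 19.15
eef_pos: [0.5759, 0.2114, 0.1058]
tcp_rot: [0.988, -0.146, -0.059, 0.002]
contact_force: [0.6, 1.0, -0.2]
opening: 0.65
```

>>> jog_arm --pt "0 0 0 0" --pt "0 0 0 0" --pt "0 0 0 0" --pt "0 0 0 0" --pt "0 0 0 0" --pt "0 0 0 0" --pt "0 0 0 0" --pt "0 0 0 0" --grip 0.0854

```text
time: 19.82
eef_pos: [0.5751, 0.2117, 0.1055]
tcp_rot: [0.987, -0.146, -0.061, 0.002]
contact_force: [0.1, 0.5, 0.3]
opening: 1.002
```

>>> jog_arm --pt "0 0 -0.005 0" --pt "0 0 -0.01 0" --pt "0 0 -0.02 0" --pt "0 0 -0.03 0" --pt "0 0 -0.03 0" --pt "0 0 -0.03 0" --pt "0 0 -0.01 0" --pt "0 0 0 0"

```text
time: 20.48
eef_pos: [0.5912, 0.2096, 0.2476]
tcp_rot: [0.987, -0.146, -0.062, 0.003]
contact_force: [-1.3, -0.0, 0.4]
opening: 0.999
```

>>> jog_arm --pt "0 0.03 0 0" --pt "0 0.04 0 0" --pt "0 0.04 0 0" --pt "0 0.04 0 0" --pt "0 0.04 0 0" --pt "0 0.04 0 0" --pt "0 0.03 0 0" --pt "0 0 0 0"

```text
time: 21.15
eef_pos: [0.5098, -0.0458, 0.2443]
tcp_rot: [0.988, -0.141, -0.066, 0.003]
contact_force: [0.5, -0.5, -0.3]
opening: 1.002
```

```bash
python3 -c "
from h import *
T=crad(.033,0,0)
delta((T[0],T[1],.104),-.298)
for n in ('scene','top'):
  im=vision.read_camera(n)[:,:,::-1]; cv2.imwrite('pics/raw_%s14.png'%n,im);im=im[200:340,240:400] if n=='scene' else im[130:250,120:260]
  cv2.imwrite('pics/%s14.png'%n,cv2.resize(im,None,fx=4,fy=4))"
```

```text
true tool frame; tool z [-0.132  0.014 -0.991]
t 21.15 pos [ 0.5098 -0.0458  0.2443] th -0.286 F [ 0.5 -0.5 -0.3] open mm 85.6
spin 0.012 then tool delta [ 0.014  -0.2683  0.1333] q [-0.28 -0.    1.9  -0.02  1.38  1.58]
```

View pics/scene14.png

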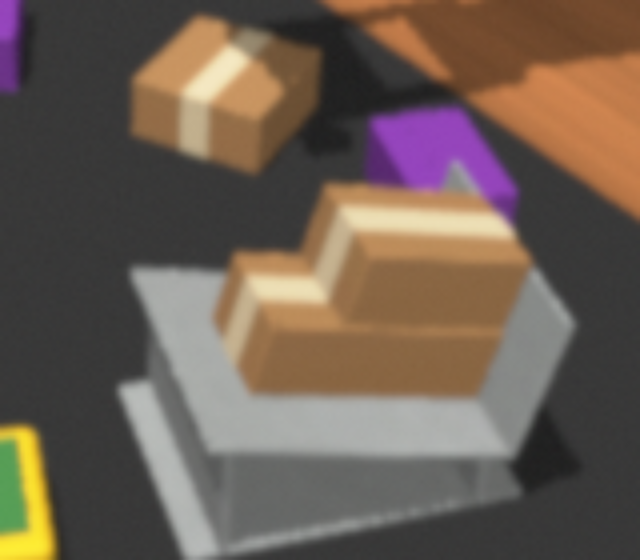

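View pics/top14.png

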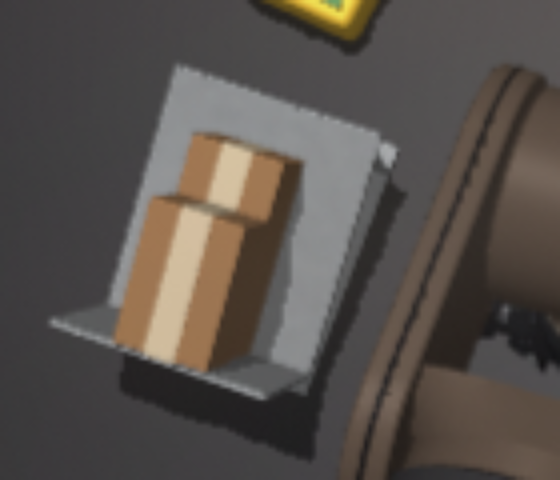

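The short carton lies flat and square on top. Its top-view top-face corners are (152,197), (245,222), (208,372) and (115,342); in the scene view they are (328,185), (372,257), (530,260) and (478,195). The long carton's uphill end is unchanged.

```bash
python3 - <<'E'
from h import *
for p in ((152,197),(245,222),(208,372),(115,342)): print('short top',incrad('top',120+(p[0]+.5)/4-.5,130+(p[1]+.5)/4-.5,.08))
for p in ((328,185),(372,257),(530,260),(478,195)): print('short scene',incrad('scene',240+(p[0]+.5)/4-.5,200+(p[1]+.5)/4-.5,.08))
for p in ((193,132),(288,158)): print('long top',incrad('top',120+(p[0]+.5)/4-.5,130+(p[1]+.5)/4-.5,.04))
for p in ((255,393),(482,396)): print('long bottom',incrad('scene',240+(p[0]+.5)/4-.5,200+(p[1]+.5)/4-.5,0))
a=cv2.imread('pics/top0.png')[205:285,250:320].astype(int);b=cv2.imread('pics/raw_top14.png')[205:285,250:320].astype(int)
print('square diff px',(abs(a-b).max(2)>40).sum())
E
```

```text
short top [0.0848 0.0262 0.08  ]
short top [ 0.0876 -0.0274  0.08  ]
short top [ 0.0016 -0.0298  0.08  ]
short top [0.0011 0.0251 0.08  ]
short scene [ 0.084  -0.0261  0.08  ]
short scene [0.0851 0.0298 0.08  ]
short scene [0.0015 0.0263 0.08  ]
short scene [ 0.0035 -0.0256  0.08  ]
long top [0.1207 0.028  0.04  ]
long top [ 0.1232 -0.0287  0.04  ]
long bottom [0.1158 0.0269 0.    ]
long bottom [-0.0044  0.0263  0.    ]
square diff px 2066
```

```bash
python3 -c "
from plant import workorder,monitor
print(monitor.get_state()['time'],workorder.sign_off())"
```

```text
the job is handed in; nothing more can be done
21.25 None
```

I stacked both cartons on the stand, the long one underneath and the short one on top, and handed the job in at 21.25 s of the 54 s allowed. Each was gripped across its width and pressed down so that it pivoted flat on the slope. I then nudged it back to the stop and let go.

The last checks were made by casting rays from both cameras:
- **Long carton:** centre at x about 0.056–0.061 m and y about 0. The two views differed by 3–5 mm, and the lower of them is still inside the 0.052–0.075 m limits.
- **Short carton:** centre at x about 0.044 m and y about 0, straight within about 2°.
- **Flatness and rest:** both look flat in the pictures. I did not measure tilt or speed.
- **Square carton:** unmoved by eye in the scene view. The automatic picture comparison in the top view was no use, because the arm and its shadow covered that spot.
- **Gripper:** open and well clear of everything when I handed in. It had drifted about 7.5° off vertical by then, which did no harm that I could see.

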